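Check the planter's reserve with its gauge rod

TASK

Check the water reserve of the self-watering planter: pull the red stopper out of its slanted gauge tube and hang it by its eye on the free middle hook of the pegboard. Then take the gauge rod from its rest, slide it gently into the tube until the collar stops fully home on the tube's mouth, draw it right out again and hold it up level with the white scale on top, at least 20 cm above the ledge and touching nothing else. Finish still holding the rod like that, keep it still, and leave everything else where it is.

Things in the scene. Friction and masses are not known exactly. Their poses are not given: they have to be found in the camera images.
- planter: Blue ceramic trough, 160 x 240 mm (x, y), walls 100 mm high, fixed to the ledge; small plants up to 130 mm high. Origin: centre of its underside; its x axis points from its front (the tube's side, towards the robot) to its back, z up.
- guide_tube: Grey square tube fixed to the planter, sloping 45 degrees: bore 18 x 18 mm, outside 24 x 24 mm, 115 mm long, straight. Origin: centre of the open mouth, 175 mm above the ledge, 50 mm in front of the trough's front wall. z: along the bore out of the mouth (up and towards the robot, 45 degrees from vertical); y: level; x: up and away from the robot. The rod goes in along -z.
- stopper: Red plastic stopper, 40 g, loose in the tube's mouth. Origin: centre of the underside of its 26 x 26 x 4 mm flange, on the mouth; z out of the tube. Below: plug 14 x 14 mm, 24 mm long. Above: flat eye plate up to z = 46 mm, 34 mm wide (y), 6 mm thick (x), with a window along x, 20 mm wide (y) and 26 mm high (z = 12 to 38 mm). Can be gripped across the 34 mm at z = 30 mm.
- stopper_eye (a point): Centre of the window in the stopper's eye plate, at z = 25 mm on the stopper's axis; same axes as the stopper.
- pegboard: White upright pegboard, fixed, 330 mm wide (y), top edge 200 mm above the ledge. Origin: centre of its foot on the ledge; -x points out of its front face (at x = -6 mm), z up. Three steel hooks (straight bars 8 mm thick, rising slightly) stick out in front at y = -115, 0, 115 mm; the middle one is free, the outer two carry the brush and the shoehorn.
- hook_root (a point): Where the middle hook's centre line leaves the board's face, 150 mm above the ledge. Same axes as the pegboard.
- hook_end (a point): Free end of the middle hook's centre line, 64 mm in front of the face and 162 mm above the ledge (plus a round end of 4 mm). Same axes as the pegboard.
- gauge_rod: Gauge rod, 70 g, level in its rest at the start. Origin: centre of the collar's tip-side face; x along the rod to the tip, z out of the side with the white scale (up at the start). Round steel shaft 10 mm thick, rounded tip at x = 91 mm; brass collar 30 mm across, x = -6 to 0; yellow handle x = -6 to -108 mm, 14 mm wide (y), 10 mm thick (z).
- rod_rest: Wooden rest of the gauge rod, fixed: base 170 x 60 x 8 mm, two forks open upwards, 12 mm long, 34 mm wide, 55 mm high, at x = -95 mm (handle's end) and x = 50 mm (shaft). Origin on the ledge below the rod's start origin, same axes; the rod's axis lies 50 mm above the ledge. Lift the rod 20 mm straight up to free it.
- tin: Lidded tin, 84 mm across, 59 mm high, to be left alone. Origin: centre of its underside.
- cup: White ceramic cup, 80 mm across, 85 mm high, to be left alone. Origin: centre of its underside.
- glasses_case: Black sunglasses case, 65 x 160 x 46 mm, to be left alone. Origin: centre of its underside.
- shoe_brush: Black plastic shoe brush, 44 mm wide and 120 mm long, hanging on an outer hook, to be left alone. Origin: where its eye rests on the hook.
- shoehorn: Steel shoehorn, 38 mm wide and 128 mm long, hanging on an outer hook, to be left alone. Origin: where its eye rests on the hook.
Not all that is in view belongs to the job. Of the things like the stopper, leave any that is black, green or purple; of the rest the smaller one is meant.

How it is judged:
On the way, in this order (a step that is already met when the one before it is completed fails the run):
1. the stopper hangs by its eye on the middle hook, let go (x of stopper_eye in the frame of pegboard between -0.068 and -0.004 m and y of stopper_eye in the frame of pegboard between -0.018 and 0.018 m and z of stopper_eye in the frame of pegboard between 0.128 and 0.172 m and contact force between stopper and pegboard above 0.1 N and contact force between stopper and the fingers below 0.05 N and linear speed of stopper below 0.05 m/s), for 0.3 s.
2. the gauge rod is in the tube with its collar home on the mouth (z of gauge_rod in the frame of guide_tube below 0.004 m and distance between gauge_rod and guide_tube below 0.009 m and angle between the x axis of gauge_rod and the z axis of guide_tube, either way round below 0.12 rad), for 0.2 s.
3. the gauge rod is drawn right out of the tube (distance between gauge_rod and guide_tube above 0.1 m), for 0.1 s.
At the end, for the whole second after the job is handed in: The gripper holds the rod still (under 30 mm/s), scale side within 0.17 rad of straight up, collar at least 190 mm above the ledge, touching neither planter, pegboard, rest nor stopper; the stopper hangs at rest by its eye on the middle hook, let go (all of step 1 and angle between gauge_rod's own z axis and vertical below 0.17 rad and height (world z) of gauge_rod above 0.19 m and contact force between gauge_rod and the fingers above 1 N and linear speed of gauge_rod below 0.03 m/s and angular speed of gauge_rod below 0.2 rad/s and contact force between gauge_rod and planter below 0.05 N and contact force between gauge_rod and pegboard below 0.05 N and contact force between gauge_rod and rod_rest below 0.05 N and contact force between gauge_rod and stopper below 0.05 N); the arm keeps its last pose, push and grip.
It fails at once if another thing (tin, cup, glasses case, brush or shoehorn) is displaced by more than 40 mm (distance of any of tin, cup, glasses_case, shoe_brush, shoehorn from where it was at the start of the episode above 0.04 m).
It fails at once if the rod is rammed against planter or tube with more than 40 N (contact force between gauge_rod and planter above 40 N).
It also fails if it takes over 72 s, if anything falls off the work surface, if the arm or the gripper's body presses on something with over 40 N, if the wrist force passes 120 N, or if a joint passes its speed limit or range.

ROBOT

A 6-joint arm with a two-finger parallel gripper is mounted at the origin on the work surface. World frame = base frame: x ahead of the robot, y to its left, z up, the work surface at z = 0. Lengths are in m, angles in rad, forces in N, time in s.
With the tool pointing down it reaches from about 0.3 to 0.875 m from the base axis. Payload 6.4 kg.
Tool frame: the origin (TCP) lies between the finger pads; the fingertips stand ctrl.tip_extent ahead of it and the grasp point (between the pads) is the TCP (ctrl.tip_extent is the distance from the TCP to the fingertips, in m); z points along the fingers, y is the line along which they close (so a half turn about z gives the same grasp; the last joint's range is limited). The gripper opens to 85 mm and grips with 20 to 120 N. Pads are 22 mm wide; open, the fingers measure 114 mm over their backs; the gripper's body (76 mm by 85 mm) begins 54 mm behind the grasp point. The pads swing forward as they close: fully open they stand 13 mm farther back than shut.
Start: joints at [-1.523, 0.181, 1.607, -0, 1.354, -0.206], TCP at [0.144, -0.557, 0.25] pointing down, gripper open.
Joint ranges: [-2.99, 2.99], [-0.89, 2.07], [0.3, 2.58], [-1.14, 4.28], [0, 2.63], [-3.12, 3.12]. Speed limits (rad/s): [2.57, 2.57, 3.01, 3.14, 3.14, 3.14].

INTERFACE

Orientations are given as a unit quaternion [w, x, y, z].
In Python, from bench import ctrl gives the robot as it stands.
- The arm moves only by the tool send_rows, never from a script. Its arguments are lists of equal length, an entry for each row: "dr": the turn, a rotation vector about the tool's x, y, z in units of 6 degrees (1.0 is 6 degrees), a list of three; "xyz": the shift along the tool's x, y, z in cm, a list of three; "jaw": the opening in per cent of the stroke, from 0 (shut) to 100 (fully open). In form: {"dr": [[wx, wy, wz], ...], "xyz": [[dx, dy, dz], ...], "jaw": [jaw, ...]}. A call has exactly 8 rows; each row is the pose to reach, as a shift and turn from the pose commanded when the call began, along the tool's axes at that moment; what a row does not reach only later rows make up. A row lasts 1/8 s, in which the tool goes at most 62.5 mm and 10.7 degrees, less where a joint would pass 70% of its speed; a pose out of reach is approached as far as the arm can. A call with a gripper value outside its range is refused whole. The fingers move at their own pace and stop on an object; the grip force is fixed at half the most. Time passes only in rows, so rows that repeat a pose let the fingers close, or fill a call up. It gives the time, the measured TCP pose, the force, the opening and the grip force at its end, in the units of the state.
- ctrl.get_obs(): the state, without advancing time (a new reading comes with each control period).
- ctrl.camera(name): name is "side" or "top"; returns the picture (400x640x3 uint8, red, green, blue); there is no depth.
- ctrl.calibration(name): a dict with "camera_matrix" (3x3 intrinsics, pixels), "world_from_camera" (4x4, takes a point from camera to world coordinates). Camera axes: x right, y up, looking along -z (the intrinsics and any distortion apply to the point x, -y, -z); pixel columns grow to the right and rows downward; lengths in m; the calibration is good to about 2 mm. A picture is of the moment at which its call begins. calibration takes no time and is no camera call.
- ctrl.hand_in(): hands the job in; it is judged then, once.
The state is a dict: "time_s": time; "q": joint angles; "dq": joint speeds; "joint_efforts": joint torques, N m; "eef_pos": TCP position; "eef_rot": TCP orientation; "wrist_force": force on the tool from outside, world axes, zero at the start; "torque": the same for the moment, N m; "opening": opening from 0.0 (shut) to 1.0 (fully open); "grasp_force": force on a finger pad.
Only numpy, scipy, OpenCV 4.12 (cv2) and the standard library are available. Lean on these libraries where they do the work, as an engineer would, in place of code of your own. Each camera call takes 0.05 s, during which the arm holds its last target. There are 200 camera calls.

## Working session

There is one attempt and no reset: what is moved stays moved. The work goes in short steps, Python scripts to look and compute and a tool call to move; the robot and the scene stay as the last step left them, time stands still between calls to the robot, and variables do not carry over. Pictures are saved under pics/ and viewed, at most 10 in all, crops included, and the job is handed in when it is done.

Besides the shell and the picture viewer there is one more tool, called after "Request:" by a JSON object that holds its "name" and its "arguments", one argument or row to a line. send_rows: Moves the arm, as the interface text tells. Its arguments: {"type":"object","properties":{"dr":{"type":"array","items":{"type":"array","items":{"type":"number"}}},"xyz":{"type":"array","items":{"type":"array","items":{"type":"number"}}},"jaw":{"type":"array","items":{"type":"number"}}},"required":["dr","xyz","jaw"]}

```bash
ls; mkdir -p pics; python3 - <<'E'
from bench import ctrl
import cv2,numpy as np
for n in("side","top"):
    im=ctrl.camera(n); cv2.imwrite(f"pics/{n}0.png",im[:,:,::-1])
    c=ctrl.calibration(n); print(n,c)
o=ctrl.get_obs(); print(o,ctrl.tip_extent)
E
```

```text
pics
side {'camera_matrix': array([[481.17729485,   0.        , 326.74982871],
       [  0.        , 481.17729485, 199.93699431],
       [  0.        ,   0.        ,   1.        ]]), 'world_from_camera': array([[-0.96356592,  0.20031799, -0.17723834,  0.40251135],
       [-0.2673797 , -0.70408993,  0.65784912,  0.77896282],
       [ 0.00698728,  0.68127092,  0.73199803,  0.99154164],
       [ 0.        ,  0.        ,  0.        ,  1.        ]])}
top {'camera_matrix': array([[389.44821071,   0.        , 312.98960924],
       [  0.        , 389.44821071, 199.23875116],
       [  0.        ,   0.        ,   1.        ]]), 'world_from_camera': array([[-0.00680192,  0.99543471, -0.09520231,  0.51722163],
       [-0.99995947, -0.0073325 , -0.00522447,  0.04183285],
       [-0.00589869,  0.09516291,  0.99544424,  1.07363396],
       [ 0.        ,  0.        ,  0.        ,  1.        ]])}
{'time_s': 0.1, 'q': array([-1.52331258e+00,  1.81453468e-01,  1.60788328e+00,  2.07383996e-05,
        1.35381686e+00, -2.06328608e-01]), 'dq': array([ 5.11375877e-04, -1.20985678e-03, -3.20671833e-03, -2.31626685e-03,
        2.14604169e-04,  6.28717284e-05]), 'joint_efforts': array([ 3.64775406e-04, -4.45875156e+01, -3.52239776e+01, -1.36488188e-04,
        4.13691232e-03,  9.99898617e-06]), 'eef_pos': array([ 0.14436503, -0.55610932,  0.24949364]), 'eef_rot': array([-7.77214963e-04,  9.91958194e-01,  1.26563550e-01,  7.20147568e-05]), 'wrist_force': array([-0.45965077, -0.00899403, -0.67670054]), 'torque': array([0.03479101, 0.00581913, 0.00126362]), 'grasp_force': 0.0, 'opening': 0.9980250432844541} 0.019
```

View pics/side0.png

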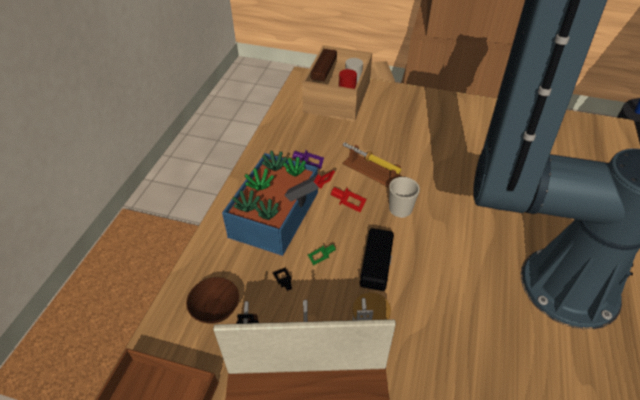

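View pics/top0.png

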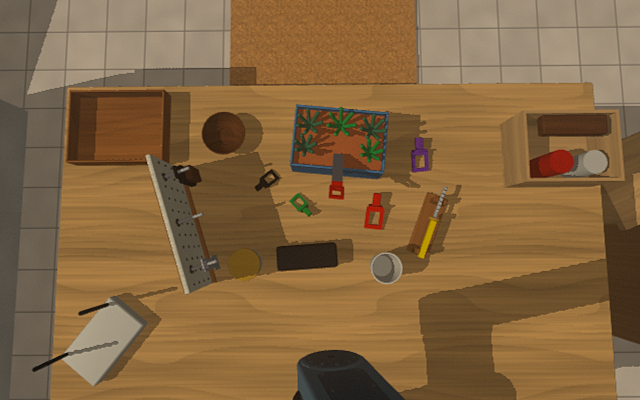

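The red stopper sits in the tube mouth (top ≈ (337,190), side ≈ (325,178)). A bigger red one lies on the ledge. The pegboard is on the left facing right, with the middle hook at top ≈ (197,215). The rod runs from (425,255) to (445,190) in top. Next I'll look at enlarged crops.

```bash
cat >h.py <<'E'
from bench import ctrl
import cv2,numpy as np
from scipy.spatial.transform import Rotation as R
C={n:ctrl.calibration(n) for n in("side","top")}
def ray(n,p):
    K=C[n]["camera_matrix"];T=C[n]["world_from_camera"]
    d=np.linalg.solve(K,[p[0],p[1],1]); d=T[:3,:3]@(d*[1,-1,-1]); return T[:3,3],d/np.linalg.norm(d)
def onz(n,p,z):
    o,d=ray(n,p); return o+d*(z-o[2])/d[2]
def tri(ps,pt):
    A=np.zeros((3,3));b=np.zeros(3)
    L=[ray("side",ps),ray("top",pt)]
    for o,d in L:
        M=np.eye(3)-np.outer(d,d);A+=M;b+=M@o
    x=np.linalg.solve(A,b); return x,[np.linalg.norm(np.cross(x-o,d)) for o,d in L]
def proj(n,x):
    K=C[n]["camera_matrix"];T=C[n]["world_from_camera"]
    c=T[:3,:3].T@(np.asarray(x)-T[:3,3]); c=K@(c*[1,-1,-1]); return c[:2]/c[2]
E
python3 - <<'E'
import cv2
t=cv2.imread("pics/top0.png");s=cv2.imread("pics/side0.png")
def crop(im,x,y,w,h,k):return cv2.resize(im[y:y+h,x:x+w],None,fx=k,fy=k,interpolation=cv2.INTER_CUBIC)
cv2.imwrite("pics/tc.png",crop(t,280,95,180,175,3.4*1.0) if 0 else crop(t,280,95,195,145,4))
cv2.imwrite("pics/sc.png",crop(s,215,130,200,150,4))
cv2.imwrite("pics/pc.png",cv2.hconcat([crop(t,140,145,90,150,4),crop(s,210,290,100,150,4)[:600] if 0 else cv2.resize(s[270:380,210:400],(440,600*110//110*255//600+0),interpolation=cv2.INTER_CUBIC) if 0 else cv2.copyMakeBorder(crop(s,215,270,185,110,2.35),0,600-258,0,0,cv2.BORDER_CONSTANT)[:, :435]]))
E
```

```text
(no output)
```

View pics/tc.png

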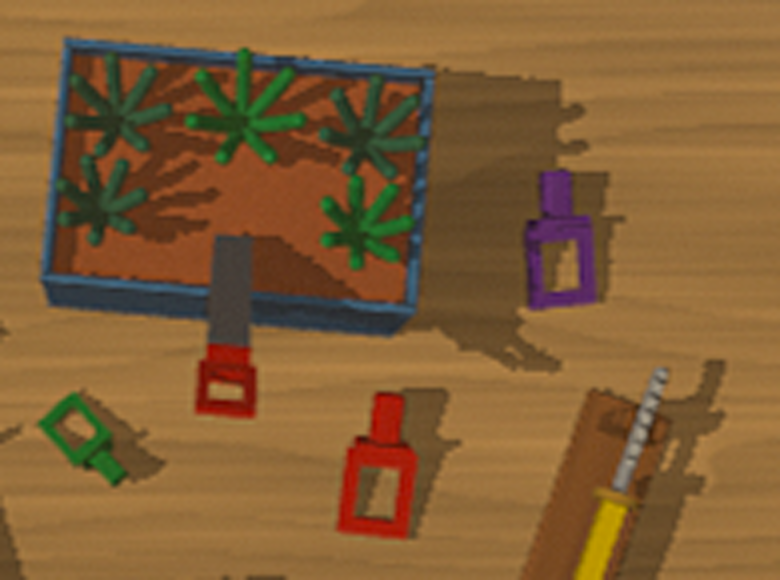

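View pics/sc.png

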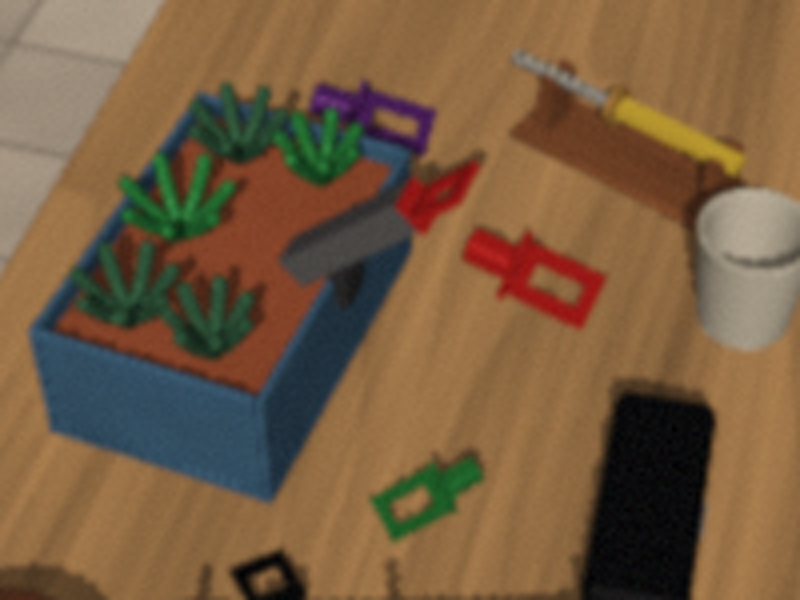

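View pics/pc.png

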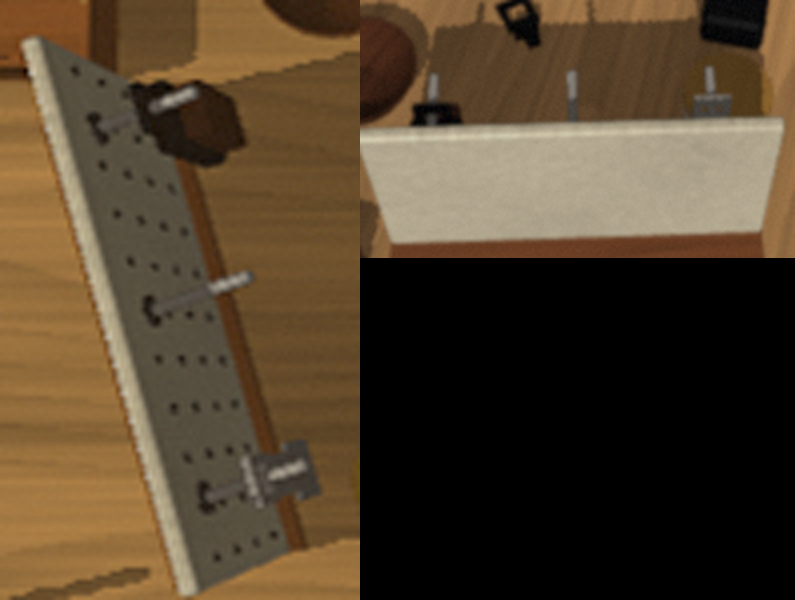

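The crops show four things:
- **Planter:** the rim corners are clear, and the tube is centred on its front.
- **Stopper:** the eye end is at top ≈ (337,199).
- **Middle hook:** root at top (178,222), end at top (202.5,214) and side (305,300).
- **Rod:** tip at top (445,187), collar at (433,219).

```bash
python3 - <<'E'
from h import *
np.set_printoptions(precision=4,suppress=True)
pr=[onz("top",p,.1) for p in[(296.5,105),(388.25,113),(291.25,164.5),(383,171.25)]]
c=np.mean(pr,0);ax=(pr[0]+pr[1]-pr[2]-pr[3])/2;ay=(pr[0]+pr[2]-pr[1]-pr[3])/2
print("planter",c,np.linalg.norm(ax),np.linalg.norm(ay),np.degrees([np.arctan2(ax[1],ax[0]),np.arctan2(-ay[0],ay[1])]))
yaw=np.mean([np.arctan2(ax[1],ax[0]),np.arctan2(-ay[0],ay[1])])
f=np.array([np.cos(yaw),np.sin(yaw),0]);m=c-.13*f;m[2]=.175
z=(-f+[0,0,1])/2**.5
print("mouth pred",m,"proj",proj("top",m),proj("side",m),"eye end",proj("top",m+.046*z),proj("side",m+.046*z))
# stopper: red masks
for n,(x,y,w,h) in {"top":(322,178,30,26),"side":(312,165,26,25)}.items():
    im=cv2.cvtColor(cv2.imread(f"pics/{n}0.png"),cv2.COLOR_BGR2HSV)[y:y+h,x:x+w]
    k=((im[...,0]<6)|(im[...,0]>174))&(im[...,1]>160)&(im[...,2]>80)
    r,cc=np.nonzero(k); cnt=np.c_[cc+x,r+y]; print(n,len(r),cnt.min(0),cnt.max(0))
    for row in range(cnt[:,1].min(),cnt[:,1].max()+1):
        q=cnt[cnt[:,1]==row,0]; print(row,q.min(),q.max(),end="; ")
    print()
print("end tri",tri((215+478/4,130+155/4),(280+226/4,95+415/4)))
# hook
e=tri((304.8,300.6),(202.5,214));print("hook end tri",e)
print("hook end z.162",onz("top",(202,214.2),.162),"root",onz("top",(178,222.5),.15))
a,b=onz("top",(147.5,155),.2),onz("top",(187.5,293.75),.2);print("board top",a,b,np.linalg.norm(a-b),np.degrees(np.arctan2(a[1]-b[1],a[0]-b[0])))
a,b=onz("side",(215,325.3),.2),onz("side",(394.6,321),.2);print("board side",a,b,np.linalg.norm(a-b),np.degrees(np.arctan2(a[1]-b[1],a[0]-b[0])))
# rod
t,co,he=onz("top",(445,187.5),.05),onz("top",(433.25,218.75),.052),onz("top",(423,257),.05)
print("rod",t,co,he,np.linalg.norm(t-co),np.linalg.norm(t-he),np.degrees(np.arctan2(t[1]-he[1],t[0]-he[0])))
print(tri((215+516/4,130+57/4),(445,187.5)),tri((215+613/4,130+103/4),(433.25,218.75)),tri((215+738/4,130+160/4),(423,257)))
for nm,p,zz in(("cup",(386,268),.085),("tin",(244,263),.059),("case",(307,255),.046)):print(nm,onz("top",p,zz))
E
```

```text
planter [ 0.7661 -0.0222  0.1   ] 0.15367225898852627 0.23443257324310113 [-5.7484 -5.1727]
mouth pred [ 0.6367 -0.0098  0.175 ] proj [337.126  184.7259] [318.2674 180.8316] eye end [336.7367 197.1845] [331.0997 174.532 ]
top 178 [329 181] [343 198]
181 332 338; 182 332 341; 183 332 341; 184 332 341; 185 330 341; 186 330 341; 187 330 343; 188 330 343; 189 330 343; 190 330 343; 191 330 343; 192 330 343; 193 330 343; 194 330 343; 195 329 343; 196 329 342; 197 329 342; 198 337 342; 
side 187 [314 170] [337 189]
170 333 333; 171 331 334; 172 329 333; 173 327 333; 174 318 332; 175 317 332; 176 316 331; 177 316 331; 178 315 330; 179 315 330; 180 314 329; 181 314 328; 182 315 326; 183 315 324; 184 316 323; 185 317 322; 186 318 321; 187 319 335; 188 333 337; 189 333 337; 
end tri (array([ 0.5974, -0.0051,  0.2296]), [np.float64(0.0012865785692954314), np.float64(0.0012865785692954515)])
hook end tri (array([0.572 , 0.3063, 0.1619]), [np.float64(0.0005090592766597763), np.float64(0.0005090592766598303)])
hook end z.162 [0.5711 0.3073 0.162 ] root [0.5524 0.3675 0.15  ]
board top [0.7051 0.4237 0.2   ] [0.3933 0.3247 0.2   ] 0.32707289711484017 17.61461800165948
board side [0.7056 0.4208 0.2   ] [0.3946 0.3243 0.2   ] 0.3256035914423812 17.241428655759282
rod [ 0.6437 -0.3019  0.05  ] [ 0.5613 -0.2673  0.052 ] [ 0.4622 -0.2377  0.05  ] 0.08940009658837922 0.19252365713160144 -19.468100416037668
(array([ 0.643 , -0.3024,  0.0487]), [np.float64(0.0009155157002126638), np.float64(0.000915515700212762)]) (array([ 0.5608, -0.267 ,  0.0532]), [np.float64(0.00043412866507292787), np.float64(0.0004341286650729722)]) (array([ 0.4625, -0.2382,  0.0478]), [np.float64(0.00038861230264076264), np.float64(0.0003886123026406754)])
cup [ 0.4374 -0.1347  0.085 ]
tin [0.4503 0.2262 0.059 ]
case [0.4691 0.0639 0.046 ]
```

```bash
cat >>h.py <<'E'
np.set_printoptions(precision=3,suppress=True)
yaw=np.radians(-5.4);f=np.array([np.cos(yaw),np.sin(yaw),0]);Y=np.array([-f[1],f[0],0]);UP=np.array([0,0,1.])
M=np.array([.636,-.010,.175]);TZ=(UP-f)/2**.5
hy=np.radians(17.4);BY=-np.array([np.cos(hy),np.sin(hy),0]);BX=np.cross(BY,UP)   # pegboard axes
HE=np.array([.5715,.3068,.162])
def obs():
    o=ctrl.get_obs();q=o["eef_rot"];return o,np.array(o["eef_pos"]),R.from_quat([q[1],q[2],q[3],q[0]])
def go(p,z,y):
    "shift (cm) and turn (6 deg units) to a tool pose"
    o,p0,r0=obs();z=z/np.linalg.norm(z);y=y-z*(y@z);y/=np.linalg.norm(y)
    r=R.from_matrix(np.c_[np.cross(y,z),y,z])
    print("dr",np.degrees((r0.inv()*r).as_rotvec())/6,"xyz",r0.inv().apply(np.asarray(p)-p0)*100)
def st():
    o,p,r=obs();print("t",o["time_s"],"p",p,"q",o["q"],"F",o["wrist_force"],"op",round(o["opening"],3),"g",o["grasp_force"]);print(r.as_matrix())
E
python3 -c "
from h import *
print(M,TZ,BX,BY); go(M+.13*TZ,-TZ,-Y)"
```

```text
[ 0.636 -0.01   0.175] [-0.704  0.067  0.707] [-0.299  0.954  0.   ] [-0.954 -0.299 -0.   ]
dr [-1.319  7.422  3.144] xyz [ 52.66  -43.655  -1.659]
```

Request:
{"name": "send_rows", "arguments": {
  "dr": [
    [-1.32, 7.42, 3.14],
    [-1.32, 7.42, 3.14],
    [-1.32, 7.42, 3.14],
    [-1.32, 7.42, 3.14],
    [-1.32, 7.42, 3.14],
    [-1.32, 7.42, 3.14],
    [-1.32, 7.42, 3.14],
    [-1.32, 7.42, 3.14]
  ],
  "xyz": [
    [52.7, -43.7, -1.7],
    [52.7, -43.7, -1.7],
    [52.7, -43.7, -1.7],
    [52.7, -43.7, -1.7],
    [52.7, -43.7, -1.7],
    [52.7, -43.7, -1.7],
    [52.7, -43.7, -1.7],
    [52.7, -43.7, -1.7]
  ],
  "jaw": [100, 100, 100, 100, 100, 100, 100, 100]
}}

```text
time_s: 1.1
eef_pos: [0.4354, -0.1527, 0.2628]
eef_rot: [0.02, 0.923, -0.044, 0.383]
wrist_force: [0.6, -0.3, -0.7]
opening: 0.999
grasp_force: 0.0
```

```bash
python3 -c "
from h import *
st(); go(M+.13*TZ,-TZ,-Y)"
```

```text
t 1.1 p [ 0.435 -0.153  0.263] q [-1.001 -0.609  2.405  0.754  0.946  0.334] F [ 0.614 -0.306 -0.652] op 0.999 g 0.0
[[ 0.703 -0.096  0.704]
 [-0.066 -0.995 -0.07 ]
 [ 0.708  0.003 -0.707]]
dr [ 0.032 -0.008  0.009] xyz [  6.974 -16.105   6.334]
```

Request:
{"name": "send_rows", "arguments": {
  "dr": [
    [0, 0, 0],
    [0, 0, 0],
    [0, 0, 0],
    [0, 0, 0],
    [0, 0, 0],
    [0, 0, 0],
    [0, 0, 0],
    [0, 0, 0]
  ],
  "xyz": [
    [7.0, -16.1, 6.3],
    [7.0, -16.1, 6.3],
    [7.0, -16.1, 6.3],
    [7.0, -16.1, 6.3],
    [7.0, -16.1, 6.3],
    [7.0, -16.1, 6.3],
    [7.0, -16.1, 6.3],
    [7.0, -16.1, 6.3]
  ],
  "jaw": [100, 100, 100, 100, 100, 100, 100, 100]
}}

```text
time_s: 2.1
eef_pos: [0.5435, -0.0037, 0.2671]
eef_rot: [0.019, 0.923, -0.044, 0.382]
wrist_force: [-0.1, 0.3, 0.1]
opening: 1.004
grasp_force: 0.0
```

```bash
python3 -c "
from h import *
st(); go(M+.03*TZ,-TZ,-Y)
for n in('side','top'):
    im=ctrl.camera(n);cv2.imwrite(f'pics/{n}1.png',im[:,:,::-1])
a=cv2.imread('pics/side1.png')[110:260,260:400];b=cv2.imread('pics/top1.png')[130:280,270:410]
cv2.imwrite('pics/c1.png',cv2.resize(cv2.hconcat([a,b]),None,fx=2.8,fy=2.8,interpolation=cv2.INTER_CUBIC))"
```

```text
t 2.1 p [ 0.544 -0.004  0.267] q [-0.31  -0.345  2.243  0.321  0.491  1.132] F [-0.123  0.342  0.087] op 1.004 g 0.0
[[ 0.704 -0.096  0.703]
 [-0.067 -0.995 -0.069]
 [ 0.707  0.002 -0.708]]
dr [0.026 0.005 0.   ] xyz [ 0.044 -0.271 10.068]
```

View pics/c1.png

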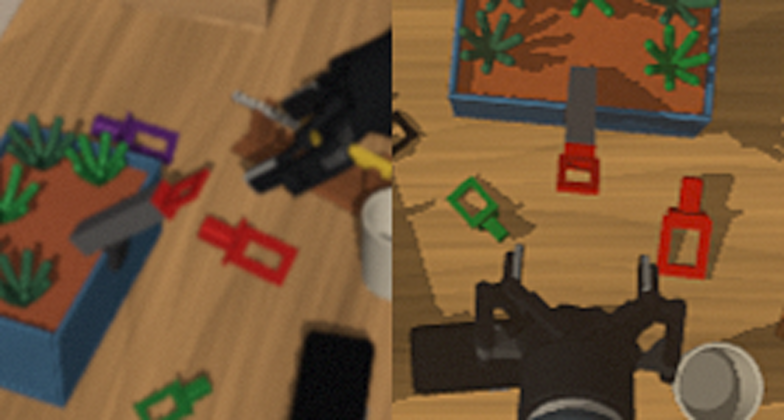

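The fingers straddle the stopper symmetrically (top crop: fingers at x = 513 and 645, stopper at 578). I'll move in and close.

Request:
{"name": "send_rows", "arguments": {
  "dr": [
    [0, 0, 0],
    [0, 0, 0],
    [0, 0, 0],
    [0, 0, 0],
    [0, 0, 0],
    [0, 0, 0],
    [0, 0, 0],
    [0, 0, 0]
  ],
  "xyz": [
    [0, -0.1, 2.5],
    [0, -0.2, 5],
    [0, -0.2, 7.5],
    [0, -0.2, 9],
    [0, -0.2, 10],
    [0, -0.2, 10],
    [0, -0.2, 10],
    [0, -0.2, 10]
  ],
  "jaw": [100, 100, 100, 100, 100, 100, 60, 0]
}}

```text
time_s: 3.2
eef_pos: [0.6143, -0.0072, 0.197]
eef_rot: [0.019, 0.923, -0.043, 0.382]
wrist_force: [-0.2, -0.7, 0.3]
opening: 0.602
grasp_force: 0.0
```

Request:
{"name": "send_rows", "arguments": {
  "dr": [
    [0, 0, 0],
    [0, 0, 0],
    [0, 0, 0],
    [0, 0, 0],
    [0, 0, 0],
    [0, 0, 0],
    [0, 0, 0],
    [0, 0, 0]
  ],
  "xyz": [
    [0, 0, 0],
    [0, 0, 0],
    [0, 0, 0],
    [0, 0, 0],
    [0, 0, -1],
    [0, 0, -2],
    [0, 0, -3],
    [0, 0, -4]
  ],
  "jaw": [0, 0, 0, 0, 0, 0, 0, 0]
}}

```text
time_s: 4.2
eef_pos: [0.5853, -0.0043, 0.2248]
eef_rot: [0.019, 0.923, -0.043, 0.382]
wrist_force: [0.3, -0.0, 0.8]
opening: 0.385
grasp_force: 59.6
```

```bash
python3 -c "
from h import *
st()
p=M+.03*TZ-.0; 
# safe waypoint then pre-hook
D=HE-BX*.06; D[2]=.162+.005
print('prehook tcp',D)
go(D+[0,0,.08],-UP,-BY)
for n in('side','top'):
    im=ctrl.camera(n);cv2.imwrite(f'pics/{n}2.png',im[:,:,::-1])
a=cv2.imread('pics/side2.png')[110:260,260:400];b=cv2.imread('pics/top2.png')[130:280,270:410]
cv2.imwrite('pics/c2.png',cv2.resize(cv2.hconcat([a,b]),None,fx=2.8,fy=2.8,interpolation=cv2.INTER_CUBIC))"
```

```text
t 4.2 p [ 0.585 -0.004  0.225] q [-0.277 -0.146  2.188  0.384  0.347  1.076] F [ 0.267 -0.005  0.776] op 0.385 g 59.58109527826309
[[ 0.705 -0.094  0.703]
 [-0.065 -0.996 -0.067]
 [ 0.706  0.002 -0.708]]
prehook tcp [0.589 0.25  0.167]
dr [  7.321  -4.844 -17.678] xyz [  0.204 -25.311  -2.989]
```

View pics/c2.png

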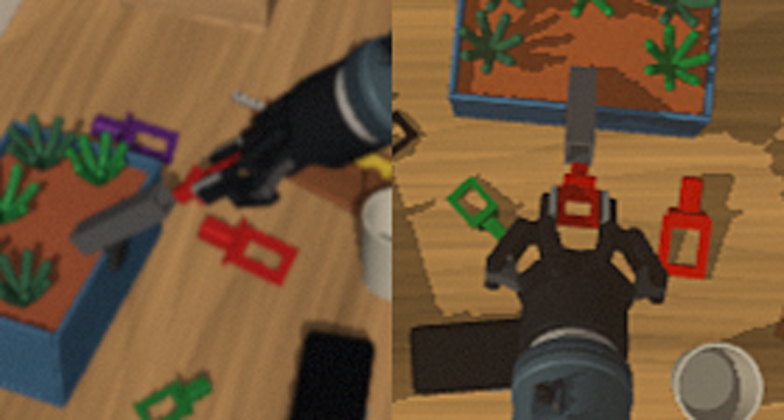

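The stopper is held by its plate, clear of the mouth. Next I swing it upright in front of the hook, above it.

Request:
{"name": "send_rows", "arguments": {
  "dr": [
    [0, 0, 0],
    [0.9, -0.6, -2.2],
    [1.8, -1.2, -4.4],
    [2.7, -1.8, -6.6],
    [3.7, -2.4, -8.8],
    [4.6, -3, -11],
    [5.5, -3.6, -13.3],
    [6.4, -4.2, -15.5]
  ],
  "xyz": [
    [0, 0, -3],
    [0, -3, -4],
    [0, -6, -4],
    [0, -9, -4],
    [0.1, -12, -4],
    [0.1, -15, -4],
    [0.2, -18, -3.5],
    [0.2, -22, -3]
  ],
  "jaw": [0, 0, 0, 0, 0, 0, 0, 0]
}}

```text
time_s: 5.3
eef_pos: [0.5876, 0.2167, 0.2467]
eef_rot: [0.008, 0.815, 0.556, 0.164]
wrist_force: [0.1, 0.3, 0.5]
opening: 0.384
grasp_force: 59.7
```

```bash
python3 -c "
from h import *
st()
D=HE-BX*.06; D[2]=.167+.08
go(D,-UP,-BY)"
```

```text
t 5.3 p [0.588 0.217 0.247] q [0.094 0.102 1.737 0.168 1.011 0.399] F [0.144 0.259 0.545] op 0.384 g 59.667869210243225
[[ 0.328  0.903  0.276]
 [ 0.909 -0.381  0.169]
 [ 0.258  0.196 -0.946]]
dr [ 2.679 -1.765 -6.403] xyz [ 3.053 -1.077  0.581]
```

Request:
{"name": "send_rows", "arguments": {
  "dr": [
    [0.6, -0.4, -1.5],
    [1.2, -0.8, -3],
    [1.9, -1.2, -4.5],
    [2.68, -1.77, -6.4],
    [2.68, -1.77, -6.4],
    [2.68, -1.77, -6.4],
    [2.68, -1.77, -6.4],
    [2.68, -1.77, -6.4]
  ],
  "xyz": [
    [0.7, -0.3, 0.2],
    [1.5, -0.5, 0.3],
    [2.2, -0.8, 0.5],
    [3.05, -1.1, 0.6],
    [3.05, -1.1, 0.6],
    [3.05, -1.1, 0.6],
    [3.05, -1.1, 0.6],
    [3.05, -1.1, 0.6]
  ],
  "jaw": [0, 0, 0, 0, 0, 0, 0, 0]
}}

```text
time_s: 6.3
eef_pos: [0.5888, 0.2488, 0.2471]
eef_rot: [-0.0, 0.594, 0.804, 0.001]
wrist_force: [-1.1, -0.4, -0.5]
opening: 0.38
grasp_force: 59.7
```

```bash
python3 -c "
from h import *
st()
D=HE-BX*.05; D[2]=.167
go(D,-UP,-BY)
for n in('side','top'):
    im=ctrl.camera(n);cv2.imwrite(f'pics/{n}3.png',im[:,:,::-1])
a=cv2.imread('pics/side3.png')[230:380,220:400];b=cv2.imread('pics/top3.png')[145:295,140:290]
cv2.imwrite('pics/c3.png',cv2.resize(cv2.hconcat([a,b]),None,fx=2.4,fy=2.4,interpolation=cv2.INTER_CUBIC))"
```

```text
t 6.3 p [0.589 0.249 0.247] q [ 0.213  0.322  1.44   0.002  1.377 -0.084] F [-1.069 -0.425 -0.476] op 0.38 g 59.699825048446655
[[-0.293  0.956  0.002]
 [ 0.956  0.293  0.002]
 [ 0.002  0.002 -1.   ]]
dr [ 0.02  -0.016 -0.058] xyz [1.043 0.064 8.011]
```

View pics/c3.png

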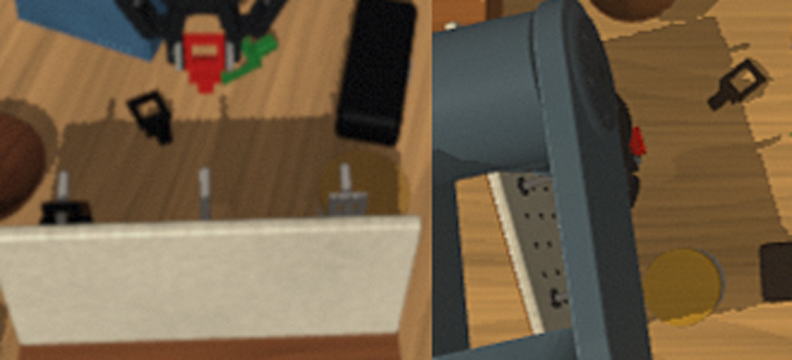

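The eye window is open towards the side camera at about (305.8, 249.6). I'll check it against the tool pose and then approach.

```bash
python3 -c "
from h import *
o,p,r=obs();print(proj('side',p+r.apply([0,0,.005])))
im=cv2.cvtColor(cv2.imread('pics/side3.png'),cv2.COLOR_BGR2HSV)[235:275,285:325]
k=((im[...,0]<6)|(im[...,0]>174))&(im[...,1]>160)&(im[...,2]>70)
rr,cc=np.nonzero(k)
for row in np.unique(rr): q=cc[rr==row]+285;print(row+235,q.min(),q.max(),len(q),end='; ')
P=p-[0,0,.03]
for z in(-.024,0,.046):print(z,proj('side',p+[0,0,z-.03]))
"
```

```text
[304.456 251.657]
244 296 313 18; 245 296 313 18; 246 296 313 18; 247 296 313 18; 248 296 313 18; 249 296 313 8; 250 296 313 7; 251 297 313 6; 252 297 313 7; 253 297 313 13; 254 297 313 17; 255 297 313 17; 256 297 313 17; 257 297 313 17; 258 297 313 17; 259 298 311 14; 260 299 311 13; 261 299 311 13; 262 299 311 13; 263 299 311 13; 264 300 310 11; 265 302 308 7; 266 303 308 6; 267 303 308 6; 268 303 307 5; -0.024 [305.119 266.359]
0 [304.803 259.295]
0.046 [304.164 244.998]
```

Request:
{"name": "send_rows", "arguments": {
  "dr": [
    [0, 0, 0],
    [0, 0, 0],
    [0, 0, 0],
    [0, 0, 0],
    [0, 0, 0],
    [0, 0, 0],
    [0, 0, 0],
    [0, 0, 0]
  ],
  "xyz": [
    [0, 0, 3],
    [0, 0.05, 6],
    [0, 0.1, 8],
    [1, 0.1, 8],
    [2, 0.1, 8],
    [3, 0.1, 8],
    [4, 0.1, 8],
    [4, 0.1, 8]
  ],
  "jaw": [0, 0, 0, 0, 0, 0, 0, 0]
}}

```text
time_s: 7.4
eef_pos: [0.5779, 0.2891, 0.1674]
eef_rot: [0.0, 0.593, 0.805, 0.001]
wrist_force: [0.8, -0.1, -0.5]
opening: 0.382
grasp_force: 59.7
```

```bash
python3 -c "
from h import *
st()
D=HE+BX*.026; D[2]=.164
go(D,-UP,-BY)
im=ctrl.camera('side');cv2.imwrite('pics/side4.png',im[:,:,::-1])
cv2.imwrite('pics/c4.png',cv2.resize(im[270:340,260:350,::-1],None,fx=6,fy=6,interpolation=cv2.INTER_CUBIC))"
```

```text
t 7.4 p [0.578 0.289 0.167] q [ 0.28   0.412  1.488  0.002  1.239 -0.022] F [ 0.846 -0.094 -0.478] op 0.382 g 59.698964953422546
[[-0.296  0.955  0.002]
 [ 0.955  0.296  0.002]
 [ 0.002  0.002 -1.   ]]
dr [ 0.022 -0.015 -0.028] xyz [ 4.48  -0.098  0.351]
```

View pics/c4.png

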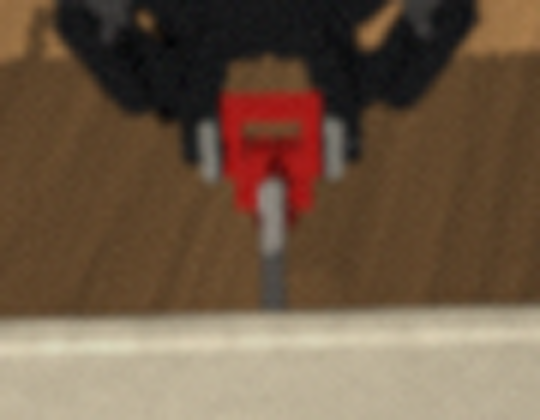

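The hook lines up with the window (hook at crop column 271, stopper centre at 272). I'll thread it on and lower.

Request:
{"name": "send_rows", "arguments": {
  "dr": [
    [0, 0, 0],
    [0, 0, 0],
    [0, 0, 0],
    [0, 0, 0],
    [0, 0, 0],
    [0, 0, 0],
    [0, 0, 0],
    [0, 0, 0]
  ],
  "xyz": [
    [1, 0, 0],
    [2, 0, 0.1],
    [3, -0.05, 0.2],
    [4, -0.1, 0.3],
    [4.5, -0.1, 0.4],
    [4.5, -0.1, 0.7],
    [4.5, -0.1, 1.0],
    [4.5, -0.1, 1.2]
  ],
  "jaw": [0, 0, 0, 0, 0, 0, 0, 0]
}}

```text
time_s: 8.45
eef_pos: [0.5642, 0.3305, 0.1556]
eef_rot: [-0.0, 0.594, 0.804, 0.001]
wrist_force: [-3.9, -1.2, 9.8]
opening: 0.381
grasp_force: 60.7
```

```bash
python3 -c "
from h import *
st()
im=ctrl.camera('side');cv2.imwrite('pics/side5.png',im[:,:,::-1])"
```

```text
t 8.45 p [0.564 0.33  0.156] q [0.348 0.441 1.474 0.001 1.225 0.049] F [-3.912 -1.233  9.848] op 0.381 g 60.74971944093704
[[-0.294  0.956  0.001]
 [ 0.956  0.294  0.002]
 [ 0.001  0.002 -1.   ]]
```

Contact: 10 N upward at about the expected height. Before letting go I'll check from pixels that the bar really passes through the window.

```bash
python3 -c "
from h import *
b=cv2.imread('pics/side5.png');im=cv2.cvtColor(b,cv2.COLOR_BGR2HSV).astype(int)
o,p,r=obs();print(proj('side',p),proj('side',p-[0,0,.03]))
for y in range(292,324):
    s=''
    for x in range(285,325):
        h,sa,v=im[y,x]
        s+='R' if (h<6 or h>174) and sa>150 and v>50 else ('#' if sa<45 and v>105 else ('+' if sa<60 and v>60 else ('k' if v<45 else '.')))
    print(y,s)
"
```

```text
[305.302 313.742] [305.688 321.403]
292 kkkkkkkkkkkkkkkkkkkkkkkkkkkkkkkkkkkkkkkk
293 kkkkkkkkkkkkkkkkkkkkkkkkkkkkkkkkkkkkkkkk
294 kkkkkkkkkkkkkkkkkkkkkkkkkkkkkkkkkkkkkkkk
295 kkkkkkkkkkkkkkkkkkkkkkkkkkkkkkkkkkkkkkk.
296 .kkkkkkkkkkkkkkkkkkkkkkkkkkkkkkkkkkkkk..
297 ...kkkkkkkkkkkkkkkkkkkkkkkkkkkkkkkkkk...
298 ....kkkkkkkkkkkkkkkkkkkkkkkkkkkkkkkk....
299 k....kkkkkkkkkkkkkkkkkkkkkkkkkkkkkkk....
300 k....kkkkkkkkkkkkkkkkkkkkkkkkkkkkkkk...k
301 kk...kkkkkkkkkkkkkkkkkkkkkkkkkkkkkkkkkkk
302 kkkkkkkkkkkkkkkkkkk..kkkkkkkkkkkkkkkkkkk
303 kkkkkkkkkkkkkkk...+++++...kkkkkkkkkkkkkk
304 kkkkkkkkkkkkkk....####+....kkkkkkkkkkkkk
305 kkkkkkkkkkkkk.....+###.....kkkkkkkkkkkkk
306 kkkkkkkkkkkkk......##+......kkkkkkkkkkkk
307 kkkkkkkkkkkk................kkkkkkkkkkkk
308 kkkkkkkkkkkkRRRRRRRRRRRRRRRRRkkkkkkkkkkk
309 kkkkkkkkkkk.RRRRRRRRRRRRRRRRRRkkkkkkkkkk
310 kkkkkkkkkkkRRRRRRRRRRRRRRRRRRRkkkkkkk...
311 ....kkkkkkk.RRRRRRRRRRRRRRRRRR.kkkkk....
312 .....kkkkk..RRRRRRRRRRRRRRRRRR+.kkkk....
313 .....kkk.+++RRRR..........RRR.+++kkk....
314 ......kk.++.RRRR...+++...RRRR.+++kkk....
315 ......kk.++.RRRRRR.+++.RRRRRR.++.kkk....
316 ......kkk++.RRRRRR.+++.RRRRRR..+.kkk....
317 ......kkk++.RRRRRR.+++.RRRRRR..+.kkk....
318 ......kkk++..RRRRR.+++.RRRRRRR++.kkk....
319 .......kk++..RRRRR.+++.RRRRRRR.+........
320 .........++..RRRRR.+++.RRRRRR.++........
321 ..........++........++........++........
322 .........+++.......++++......+++++++++++
323 .+++++++++++++++++++++++++++++++++++++++
```

The bar passes through the centre of the window. I'll ease off 1 mm and release.

Request:
{"name": "send_rows", "arguments": {
  "dr": [
    [0, 0, 0],
    [0, 0, 0],
    [0, 0, 0],
    [0, 0, 0],
    [0, 0, 0],
    [0, 0, 0],
    [0, 0, 0],
    [0, 0, 0]
  ],
  "xyz": [
    [0, 0, -0.1],
    [0, 0, -0.1],
    [0, 0, -0.1],
    [0, 0, -0.1],
    [0, 0, -0.1],
    [0, 0, -0.1],
    [0, 0, -0.1],
    [0, 0, -0.1]
  ],
  "jaw": [0, 42, 46, 50, 60, 75, 100, 100]
}}

```text
time_s: 9.5
eef_pos: [0.564, 0.3307, 0.1561]
eef_rot: [-0.0, 0.594, 0.805, 0.001]
wrist_force: [0.3, 0.1, -0.5]
opening: 1.004
grasp_force: 0.0
```

Request:
{"name": "send_rows", "arguments": {
  "dr": [
    [0, 0, 0],
    [0, 0, 0],
    [0, 0, 0],
    [0, 0, 0],
    [0, 0, 0],
    [0, 0, 0],
    [0, 0, 0],
    [0, 0, 0]
  ],
  "xyz": [
    [0, 0, 0],
    [0, 0, 0],
    [0, 0, 0],
    [0, 0, -1],
    [0, 0, -3],
    [0, 0, -6],
    [0, 0, -9],
    [0, 0, -12]
  ],
  "jaw": [100, 100, 100, 100, 100, 100, 100, 100]
}}

```text
time_s: 10.5
eef_pos: [0.5641, 0.3306, 0.2791]
eef_rot: [0.0, 0.594, 0.805, 0.002]
wrist_force: [0.1, 0.4, 0.1]
opening: 0.999
grasp_force: 0.0
```

```bash
python3 -c "
from h import *
st()
b=ctrl.camera('side')[:,:,::-1];cv2.imwrite('pics/side6.png',b);im=cv2.cvtColor(b,cv2.COLOR_BGR2HSV).astype(int)
cv2.imwrite('pics/top6.png',ctrl.camera('top')[:,:,::-1])
for y in range(294,324):
    s=''
    for x in range(285,325):
        h,sa,v=im[y,x]
        s+='R' if (h<6 or h>174) and sa>150 and v>50 else ('#' if sa<45 and v>105 else ('+' if sa<60 and v>60 else ('k' if v<45 else '.')))
    print(y,s)
# rod: collar origin, yaw
t,he=onz('top',(445,187.5),.05),onz('top',(423,257),.05)
rd=t-he;rd[2]=0;rd/=np.linalg.norm(rd);print('rd',rd,np.degrees(np.arctan2(rd[1],rd[0])))
c=np.array([.5605,-.2675,.05]);g=c-.05*rd;print(g); ry=np.cross(UP,rd)
for s in(1,-1): go(g+[0,0,.15],-UP,s*ry)
"
```

```text
t 10.5 p [0.564 0.331 0.279] q [0.348 0.33  1.365 0.001 1.442 0.049] F [0.067 0.394 0.138] op 0.999 g 0.0
[[-0.295  0.956  0.003]
 [ 0.956  0.295  0.003]
 [ 0.002  0.004 -1.   ]]
294 ........................................
295 ........................................
296 ........................................
297 ........................................
298 ........................................
299 ........................................
300 ...................+#+..................
301 ..................+###..................
302 ..................####..................
303 ..................####..................
304 ..................####..................
305 ..................+###..................
306 ...................##+..................
307 ........................................
308 .............RRR.RRRRRRRRRRRR...........
309 ............RRRRRRRRRRRRRRRRRR..........
310 ............RRRRRRRRRRRRRRRRRR..........
311 ............RRRRRRRRRRRRRRRRRR..........
312 ............RRRRRRRRRRRRRRRRRR..........
313 ............RRRRRRR...RRRRRRR...........
314 ............RRRRRR.+++.RRRRRR...........
315 ............RRRRRR.+++.RRRRRR...........
316 ............RRRRRR.+++.RRRRRR...........
317 .............RRRRR.+++.RRRRRR...........
318 .............RRRRR.+++.RRRRRR...........
319 .............RRRRR.+++.RRRRRR...........
320 ..............RRRR..++.RRRR.............
321 ...................+++..................
322 ...................++++......++++.++++++
323 ++++++++++++++++++++++++++++++++++++++++
rd [ 0.943 -0.333  0.   ] -19.46810041603767
[ 0.513 -0.251  0.05 ]
dr [ 0.109  0.033 -8.896] xyz [-54.093 -22.296   7.913]
dr [ 0.039 -0.13  21.104] xyz [-54.093 -22.296   7.913]
```

The stopper hangs on the hook: its plate stays at the bar with the fingers gone. Now I'll refine the rod's axis by mask and move over it.

```bash
python3 -c "
from h import *
im=cv2.cvtColor(cv2.imread('pics/top6.png'),cv2.COLOR_BGR2HSV)[180:270,410:455].astype(int)
k=(im[...,0]>21)&(im[...,0]<32)&(im[...,1]>170)&(im[...,2]>130)
r,c=np.nonzero(k);P=np.c_[c+410.,r+180.];print(len(P),P.min(0),P.max(0))
W=np.array([onz('top',p,.055)[:2] for p in P]);m=W.mean(0);d=np.linalg.svd(W-m)[2][0];d*=np.sign(d[0]);t=(W-m)@d
print('handle mean',m,'dir',d,np.degrees(np.arctan2(d[1],d[0])),'ext',t.min(),t.max(),'w',np.ptp((W-m)@[-d[1],d[0]]))
tip=onz('top',(445,187.5),.05)[:2];v=tip-m;print('m->tip',np.linalg.norm(v),np.degrees(np.arctan2(v[1],v[0])))
"
```

```text
219 [418. 221.] [435. 258.]
handle mean [ 0.505 -0.246] dir [ 0.927 -0.375] -22.0156007229011 ext -0.04641468659733924 0.05440235684474064 w 0.017182154081192245
m->tip 0.14999184651265618 -21.8707450546229
```

Request:
{"name": "send_rows", "arguments": {
  "dr": [
    [0, 0, -1.2],
    [0.1, 0, -2.4],
    [0.1, 0, -3.6],
    [0.1, 0, -4.8],
    [0.1, 0, -6],
    [0.1, 0, -7.2],
    [0.1, 0, -8.4],
    [0.1, 0, -8.9]
  ],
  "xyz": [
    [-5.4, -2.2, 0],
    [-10.8, -4.5, 0],
    [-16.2, -6.7, 0],
    [-21.6, -8.9, 0],
    [-27, -11.1, 0],
    [-32.4, -13.4, 2],
    [-37.8, -15.6, 4],
    [-43.2, -17.8, 6]
  ],
  "jaw": [100, 100, 100, 100, 100, 100, 100, 100]
}}

```text
time_s: 11.6
eef_pos: [0.5208, -0.1365, 0.215]
eef_rot: [-0.002, 0.168, 0.986, -0.003]
wrist_force: [0.7, -0.2, -0.8]
opening: 0.996
grasp_force: 0.0
```

```bash
python3 -c "
from h import *
st();a=np.radians(-22);rd=np.array([np.cos(a),np.sin(a),0])
go([.506,-.246,.15],-UP,np.cross(UP,rd))"
```

```text
t 11.6 p [ 0.521 -0.136  0.215] q [-0.473  0.136  1.732 -0.008  1.275 -1.704] F [ 0.706 -0.235 -0.808] op 0.996 g 0.0
[[-0.944  0.331 -0.005]
 [ 0.331  0.944 -0.006]
 [ 0.003 -0.007 -1.   ]]
dr [-0.067 -0.028  0.449] xyz [ -2.247 -10.781   6.571]
```

Request:
{"name": "send_rows", "arguments": {
  "dr": [
    [0, 0, 0.2],
    [-0.05, 0, 0.4],
    [-0.05, 0, 0.45],
    [-0.05, 0, 0.45],
    [-0.05, 0, 0.45],
    [-0.05, 0, 0.45],
    [-0.05, 0, 0.45],
    [-0.05, 0, 0.45]
  ],
  "xyz": [
    [-0.8, -3.6, 2],
    [-1.5, -7.2, 4],
    [-2.25, -10.8, 6.6],
    [-2.25, -10.8, 6.6],
    [-2.25, -10.8, 6.6],
    [-2.25, -10.8, 6.6],
    [-2.25, -10.8, 6.6],
    [-2.25, -10.8, 6.6]
  ],
  "jaw": [100, 100, 100, 100, 100, 100, 100, 100]
}}

```text
time_s: 12.6
eef_pos: [0.5064, -0.2439, 0.1503]
eef_rot: [-0.002, 0.192, 0.981, -0.001]
wrist_force: [-0.9, 0.6, 0.1]
opening: 0.997
grasp_force: 0.0
```

```bash
python3 -c "
from h import *
st();a=np.radians(-22);rd=np.array([np.cos(a),np.sin(a),0])
go([.506,-.246,.05],-UP,np.cross(UP,rd))
for n in('side','top'): cv2.imwrite(f'pics/{n}7.png',ctrl.camera(n)[:,:,::-1])
a=cv2.imread('pics/side7.png')[120:230,330:450];b=cv2.imread('pics/top7.png')[170:280,385:505]
cv2.imwrite('pics/c7.png',cv2.resize(cv2.hconcat([a,b]),None,fx=3.3,fy=3.3,interpolation=cv2.INTER_CUBIC))"
```

```text
t 12.6 p [ 0.506 -0.244  0.15 ] q [-0.658  0.264  1.723 -0.003  1.157 -1.842] F [-0.862  0.559  0.072] op 0.997 g 0.0
[[-0.927  0.376 -0.004]
 [ 0.376  0.927 -0.001]
 [ 0.003 -0.002 -1.   ]]
dr [-0.02  -0.031 -0.016] xyz [-0.077 -0.19  10.026]
```

Request:
{"name": "send_rows", "arguments": {
  "dr": [
    [0, 0, 0],
    [0, 0, 0],
    [0, 0, 0],
    [0, 0, 0],
    [0, 0, 0],
    [0, 0, 0],
    [0, 0, 0],
    [0, 0, 0]
  ],
  "xyz": [
    [-0.1, -0.1, 3],
    [-0.1, -0.2, 6],
    [-0.1, -0.2, 8],
    [-0.1, -0.2, 9],
    [-0.1, -0.2, 9.9],
    [-0.1, -0.2, 9.9],
    [-0.1, -0.2, 9.9],
    [-0.1, -0.2, 9.9]
  ],
  "jaw": [100, 100, 100, 100, 100, 100, 60, 30]
}}

```text
time_s: 13.7
eef_pos: [0.5062, -0.2469, 0.0515]
eef_rot: [-0.002, 0.192, 0.981, -0.001]
wrist_force: [-0.0, 0.7, 0.2]
opening: 0.607
grasp_force: 0.0
```

Request:
{"name": "send_rows", "arguments": {
  "dr": [
    [0, 0, 0],
    [0, 0, 0],
    [0, 0, 0],
    [0, 0, 0],
    [0, 0, 0],
    [0, 0, 0],
    [0, 0, 0],
    [0, 0, 0]
  ],
  "xyz": [
    [0, 0, 0],
    [0, 0, 0],
    [0, 0, 0],
    [0, 0, 0],
    [0, 0, 0],
    [0, 0, 0],
    [0, 0, 0],
    [0, 0, 0]
  ],
  "jaw": [10, 0, 0, 0, 0, 0, 0, 0]
}}

```text
time_s: 14.7
eef_pos: [0.506, -0.2467, 0.0511]
eef_rot: [-0.002, 0.192, 0.981, -0.001]
wrist_force: [-2.3, 1.1, 5.8]
opening: 0.146
grasp_force: 58.9
```

```bash
python3 -c "
from h import *
st()"
```

```text
t 14.7 p [ 0.506 -0.247  0.051] q [-0.663  0.416  1.76  -0.004  0.968 -1.845] F [-2.317  1.133  5.815] op 0.146 g 58.93069624900818
[[-0.926  0.377 -0.004]
 [ 0.377  0.926 -0.001]
 [ 0.003 -0.002 -1.   ]]
```

Request:
{"name": "send_rows", "arguments": {
  "dr": [
    [0, 0, 0],
    [0, 0, 0],
    [0, 0, 0],
    [0, 0, 0],
    [0, 0, 0],
    [0, 0, 0],
    [0, 0, 0],
    [0, 0, 0]
  ],
  "xyz": [
    [0, 0, -1],
    [0, 0, -3],
    [0, 0, -6],
    [0, 0, -10],
    [0, 0, -15],
    [0, 0, -20],
    [0, 0, -24],
    [0, 0, -25]
  ],
  "jaw": [0, 0, 0, 0, 0, 0, 0, 0]
}}

```text
time_s: 15.7
eef_pos: [0.5078, -0.2472, 0.3042]
eef_rot: [0.0, 0.192, 0.981, -0.002]
wrist_force: [-0.5, -0.8, -0.9]
opening: 0.149
grasp_force: 58.5
```

```bash
python3 -c "
from h import *
st()
for n in('side','top'): cv2.imwrite(f'pics/{n}8.png',ctrl.camera(n)[:,:,::-1])
a=cv2.imread('pics/side8.png')[50:210,330:490];b=cv2.imread('pics/top8.png')[100:260,370:530]
cv2.imwrite('pics/c8.png',cv2.resize(cv2.hconcat([a,b]),None,fx=2.5,fy=2.5,interpolation=cv2.INTER_CUBIC))
o,p,r=obs()
for n in('side','top'):print(n,[proj(n,p+r.apply([-x-.058,0,0])) for x in(-.006,0,.091)])"
```

```text
t 15.7 p [ 0.508 -0.247  0.304] q [-0.662  0.116  1.571 -0.003  1.452 -1.845] F [-0.453 -0.846 -0.856] op 0.149 g 58.47281813621521
[[-0.926  0.377 -0.   ]
 [ 0.377  0.926 -0.004]
 [-0.001 -0.003 -1.   ]]
side [array([377.07 ,  83.125]), array([375.098,  82.302]), array([346.145,  70.212])]
top [array([470.774, 216.169]), array([471.788, 213.357]), array([486.997, 171.183])]
```

View pics/c8.png

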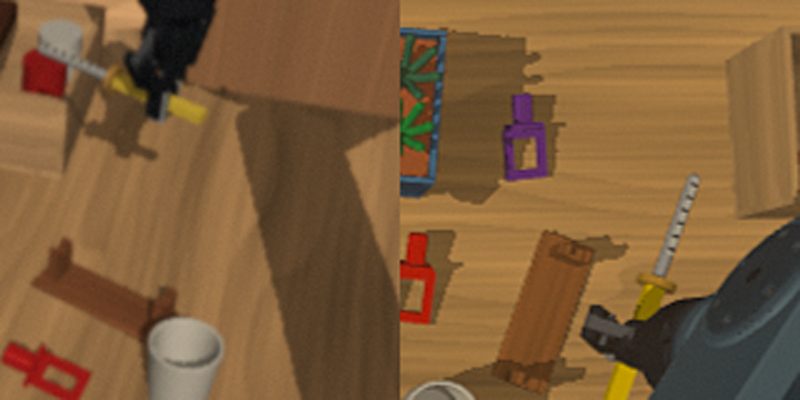

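The rod is held level and out of the rest: tip at top (488,170), side (346,67.6); collar at top (472.8,213), side (374.8,84). I'll triangulate these to get the rod in the tool frame and plan the insertion.

```bash
python3 -c "
from h import *
o,p,r=obs()
for nm,s,t in(('tip',(346,67.6),(488,170)),('collar',(374.8,84),(472.8,213.2))):
    x,e=tri(s,t);print(nm,r.inv().apply(x-p),e)
g=np.array([1,0,0])
PRE=M+TZ*(.058+.091+.06)   # tip 60 mm off the mouth
go(PRE,-(f+UP)*[-1,-1,1]*-1*-1 if 0 else -(f+UP)/2**.5,Y)
"
```

```text
tip [-0.149  0.002 -0.009] [np.float64(0.00031184985823855233), np.float64(0.0003118498582383637)]
collar [-0.061 -0.005  0.009] [np.float64(0.00019888146076361315), np.float64(0.00019888146076342222)]
dr [ 1.08   7.417 -2.653] xyz [11.129 22.515 -2.166]
```

```bash
python3 -c "
from h import *
o,p,r=obs()
for n in('side','top'):
    b=cv2.imread(f'pics/{n}8.png');im=cv2.cvtColor(b,cv2.COLOR_BGR2HSV).astype(int)
    x0,y0,x1,y1=(340,60,376,92) if n=='side' else(462,164,494,220)
    print(n,x0)
    for y in range(y0,y1):
        print(y,''.join('Y' if 20<h<33 and s>150 and v>110 else ('#' if s<50 and v>110 else ('+' if s<75 and v>60 else '.')) for h,s,v in im[y,x0:x1]))
"
```

```text
side 340
60 .......+############++..............
61 ......+##############+..............
62 ......+###############+.............
63 ......+###############+.............
64 ......+###############+.............
65 ......+###############+.............
66 ......+###############..............
67 ......+###############..............
68 ......################..............
69 ......###############+..............
70 ......+##############+..............
71 .......+#############+..............
72 ..........+##########+..............
73 ............+########+..............
74 ..............+#######+++...........
75 .................########++.........
76 .................+##########+.......
77 .................+#+.+########++....
78 .................++....++#######....
79 .................++......++#####....
80 .................+.........+++#+....
81 .............................++....Y
82 ...................................Y
83 ...................................Y
84 ...................................Y
85 ...................................Y
86 ....................................
87 ........
[... 1568 characters left out ...]
1 ............+####...............
202 ............#####...............
203 ............####+...............
204 ...........#####................
205 ...........####+................
206 ..........+####.................
207 ..........####+.................
208 ..........####+.................
209 ..........###+..................
210 ............++..................
211 ................................
212 ................................
213 ......YYY.......................
214 .....YYYYYYY....................
215 .....YYYYYYY....................
216 .....YYYYYYYYY..................
217 ....YYYYYYYYYY..................
218 ....YYYYYYYYY..................+
219 ....YYYYYYYYY...................
```

```bash
python3 -c "
from h import *
o,p,r=obs();T=r.inv()
o1,a=ray('top',(487.2,171.5));_,b=ray('top',(473.7,209.5));n=np.cross(a,b)
for px in((350,69.6),(354,71.6),(363,76),(366,77.3)):
    os_,d=ray('side',px);x=os_+d*((o1-os_)@n)/(d@n);print(T.apply(x-p))
"
```

```text
[-0.135  0.002 -0.008]
[-0.123  0.002 -0.007]
[-0.095  0.001 -0.004]
[-0.086  0.    -0.004]
```

```bash
cat >>h.py <<'E'
U=np.array([-1,.010,-.055]);U/=np.linalg.norm(U)
def rodgo(d,off=np.zeros(3)):
    "rod on the tube axis with collar d metres off the mouth"
    o,p0,r0=obs()
    r,_=R.align_vectors([-TZ,Y],[U,[0,1,0]],weights=[1e4,1])
    p=M+off+TZ*(d+.059)
    print("tcp",p,"dr",np.degrees((r0.inv()*r).as_rotvec())/6,"xyz",r0.inv().apply(p-p0)*100)
    print("rod now", r0.apply(U), "target", -TZ, "tip", p0+.15*r0.apply(U))
E
python3 -c "
from h import *
rodgo(.131)"
```

```text
tcp [0.502 0.003 0.309] dr [ 1.191  7.93  -2.541] xyz [ 9.839 22.905 -0.827]
rod now [ 0.929 -0.367  0.052] target [ 0.704 -0.067 -0.707] tip [ 0.646 -0.302  0.309]
```

Request:
{"name": "send_rows", "arguments": {
  "dr": [
    [0.2, 1.1, -0.4],
    [0.3, 2.2, -0.7],
    [0.5, 3.4, -1.1],
    [0.7, 4.5, -1.5],
    [0.9, 5.7, -1.8],
    [1, 6.8, -2.2],
    [1.2, 7.93, -2.54],
    [1.2, 7.93, -2.54]
  ],
  "xyz": [
    [1.4, 3.3, -0.2],
    [2.8, 6.6, -0.3],
    [4.2, 9.9, -0.4],
    [5.6, 13.2, -0.5],
    [7, 16.5, -0.6],
    [8.4, 19.8, -0.7],
    [9.8, 22.9, -0.8],
    [9.8, 22.9, -0.8]
  ],
  "jaw": [0, 0, 0, 0, 0, 0, 0, 0]
}}

```text
time_s: 16.8
eef_pos: [0.5015, 0.0048, 0.3043]
eef_rot: [-0.412, 0.045, 0.91, 0.017]
wrist_force: [-0.2, -0.6, -0.6]
opening: 0.148
grasp_force: 58.6
```

```bash
python3 -c "
from h import *
st();rodgo(.131)
for n in('side','top'): cv2.imwrite(f'pics/{n}9.png',ctrl.camera(n)[:,:,::-1])
o,p,r=obs();u=r.apply(U)
for n in('side','top'):
    print(n,'axis',[proj(n,p+u*s) for s in(.07,.11,.15)],'mouth',proj(n,M))
    im=cv2.cvtColor(cv2.imread(f'pics/{n}9.png'),cv2.COLOR_BGR2HSV).astype(int)
    x0,y0,x1,y1=(302,150,350,190) if n=='side' else(318,165,356,225)
    print(n,x0)
    for y in range(y0,y1):
        print(y,''.join('Y' if 18<h<33 and s>180 and v>110 else ('#' if s<45 and v>110 else ('+' if s<75 and v>40 else ('k' if v<40 else '.'))) for h,s,v in im[y,x0:x1]))
"
```

```text
t 16.8 p [0.501 0.005 0.304] q [-0.185  0.549  1.219 -0.088  2.219 -1.677] F [-0.242 -0.552 -0.626] op 0.148 g 58.619195222854614
[[-0.656  0.097 -0.748]
 [ 0.068  0.995  0.069]
 [ 0.752 -0.006 -0.66 ]]
tcp [0.502 0.003 0.309] dr [-0.023 -0.096  0.035] xyz [ 0.317 -0.209 -0.405]
rod now [ 0.697 -0.062 -0.714] target [ 0.704 -0.067 -0.707] tip [ 0.606 -0.005  0.197]
side axis [array([353.79 , 164.563]), array([341.573, 170.61 ]), array([329.949, 176.363])] mouth [318.55 180.83]
side 302
150 ......................................kk+++++kkk
151 .......................................kk++++++k
152 ........................................kkkkkkkk
153 ...........................................kkkkk
154 .............................................kkk
155 ................................................
156 ................................................
157 ................................................
158 ................................................
159 ................................................
160 +++.............................................
161 ...+..................
[... 3513 characters left out ...]
++++++++++++
209 ++++++++++++++++++++++++++++++++++++++
210 ++++++++++++++++++++++++++++++++++++++
211 ++++++++++++++++++++++++++++++++++++++
212 ++++++++++++++++++++++++++++++++++++++
213 ++++++++++++++++++++++++++++++++++++++
214 ++++++++++++++++++++++++++++++++++++++
215 ++++++++++++++++++++++++++++++++++++++
216 ++++++++++++++++++++++++++++++++++++++
217 ++++++++++++++++++++++++++++++++++++++
218 ++++++++++++++++++++++++++++++++++++++
219 ++++++++++++++++++++++++++++++++++++++
220 ++++++++++++++++++++++++++++++++++++++
221 ++++++++++++++++++++++++++++++++++++++
222 ++++++++++++++++++++++++++++++++++++++
223 ++++++++++++++++++++++++++++++++++++++
224 ++++++++++++++++++++++++++++++++++++++
```

The arm was still settling when those frames were taken. I'll repeat the check now that it has settled.

```bash
cat >chk.py <<'E'
from h import *
im=ctrl.camera('side');o,p,r=obs();u=r.apply(U);cv2.imwrite('pics/side_chk.png',im[:,:,::-1])
im=cv2.cvtColor(im,cv2.COLOR_RGB2HSV).astype(int)
print(p,'axis',[proj('side',p+u*s) for s in(.07,.09,.11,.13,.15)],'e0',[proj('side',p+r.apply([-s,0,0])) for s in(.07,.09,.11,.13,.15)])
x0=326
for y in range(158,186):
    print(y,''.join('Y' if 18<h<33 and s>180 and v>110 else ('#' if s<45 and v>110 else ('+' if s<75 and v>40 else ('k' if v<40 else '.'))) for h,s,v in im[y,x0:366]))
rodgo(.131)
E
python3 chk.py
```

```text
[0.502 0.002 0.308] axis [array([353.764, 164.023]), array([347.569, 167.076]), array([341.528, 170.054]), array([335.635, 172.958]), array([329.886, 175.792])] e0 [array([354.991, 164.999]), array([349.138, 168.309]), array([343.436, 171.534]), array([337.878, 174.677]), array([332.46 , 177.742])]
158 .....................................YYY
159 ..................................YYYYYY
160 ..................................YYYYYY
161 .................................YYYYYYY
162 ................................YYYYYYYY
163 ................................YYYYYYYY
164 ................................YYYYYYYY
165 ..........................+......YYYYYY.
166 ........................++++.......YY...
167 ......................++####+...........
168 .....................+######+...........
169 ...................++#####++............
170 .................++######+..............
171 ...............+++#####+................
172 ..............+######++.................
173 ............++######+...................
174 ..........++#####++.....................
175 .........+######+.......................
176 ........+#####+.........................
177 .......+####++..........................
178 .......####+............................
179 .......+++..............................
180 ........................................
181 ........................................
182 ........................................
183 ........................................
184 ........................................
185 ........................................
tcp [0.502 0.003 0.309] dr [-0.002 -0.02  -0.004] xyz [ 0.127  0.064 -0.119]
rod now [ 0.702 -0.067 -0.709] target [ 0.704 -0.067 -0.707] tip [ 0.608 -0.008  0.201]
```

The rod is straight in the hand (observed axis and tip match zero tilt), so I'll correct the model and realign.

```bash
sed -i 's/U=np.array(\[-1,.010,-.055\])/U=np.array([-1,0,.005])/' h.py; python3 -c "
from h import *
rodgo(.111)"
```

```text
tcp [0.516 0.001 0.295] dr [ 0.    -0.593 -0.1  ] xyz [-1.87   0.085 -0.233]
rod now [ 0.658 -0.073 -0.75 ] target [ 0.704 -0.067 -0.707] tip [ 0.601 -0.009  0.195]
```

Request:
{"name": "send_rows", "arguments": {
  "dr": [
    [0, -0.3, -0.05],
    [0, -0.6, -0.1],
    [0, -0.6, -0.1],
    [0, -0.6, -0.1],
    [0, -0.6, -0.1],
    [0, -0.6, -0.1],
    [0, -0.6, -0.1],
    [0, -0.6, -0.1]
  ],
  "xyz": [
    [-0.9, 0, -0.1],
    [-1.9, 0.1, -0.2],
    [-1.9, 0.1, -0.2],
    [-1.9, 0.1, -0.2],
    [-1.9, 0.1, -0.2],
    [-1.9, 0.1, -0.2],
    [-1.9, 0.1, -0.2],
    [-1.9, 0.1, -0.2]
  ],
  "jaw": [0, 0, 0, 0, 0, 0, 0, 0]
}}

```text
time_s: 17.95
eef_pos: [0.5166, 0.002, 0.2959]
eef_rot: [-0.379, 0.043, 0.924, 0.018]
wrist_force: [0.5, 0.5, 0.0]
opening: 0.149
grasp_force: 58.6
```

```bash
python3 chk.py; python3 -c "
from h import *
print([proj('side',M+TZ*a) for a in(-.06,-.03,0)])
for s in range(-20,1,20):pass
im=cv2.cvtColor(cv2.imread('pics/side_chk.png'),cv2.COLOR_BGR2HSV).astype(int)
for y in range(166,206):
    print(y,''.join('#' if s<45 and v>110 else ('+' if s<75 and 30<v<111 else 'k' if v<30 else '.') for h,s,v in im[y,280:340]))"
```

```text
[0.517 0.002 0.296] axis [array([347.186, 166.593]), array([341.111, 169.568]), array([335.185, 172.47 ]), array([329.402, 175.301]), array([323.759, 178.065])] e0 [array([347.087, 166.486]), array([340.985, 169.432]), array([335.031, 172.306]), array([329.222, 175.111]), array([323.552, 177.848])]
158 ................................YYY..kkk
159 ..............................YYYYYY..kk
160 ...........................YYYYYYYYYY..k
161 ..........................YYYYYYYYYYYY..
162 ..........................YYYYYYYYYYYYY.
163 .........................YYYYYYYYYYYYY..
164 ........................YYYYYYYYYYYY....
165 ........................YYYYYYYYYY......
166 ..................++.....YYYYYYY........
167 ................+###+.....YYYY..........
168 .............+++####+......Y............
169 ...........++#######+...................
170 .........++#######+.....................
171 .......++#######+.......................
172 .....++######++.........................
173 ...+########+...........................
174 .++######++.............................
175 +######+.......................
[... 2604 characters left out ...]
++++++++++++++++.........+........................
196 ......++++++++++++++++++++.........+........................
197 .......+++++++++++++++++k+........++........................
198 ........+++++++++++++++kk+........+.........................
199 .........+++++..++++++kkk+.......+..........................
200 ..........++....+++++++kk........+..........................
201 ................+..+++kk+.......+...........................
202 ...............+...++++.........+...........................
203 ..............+....+++k+.......+............................
204 ..............+....+++.+......++............................
205 .............+.....++++.......+.............................
```

The rod axis extrapolates onto the mouth, with the tip at (324,178) and the mouth at (318.5,180.8). I'll start inserting.

```bash
python3 -c "
from h import *
rodgo(.051)"
```

```text
tcp [ 0.559 -0.003  0.253] dr [-0.002  0.015  0.006] xyz [-6.028 -0.077  0.104]
rod now [ 0.705 -0.066 -0.706] target [ 0.704 -0.067 -0.707] tip [ 0.622 -0.008  0.19 ]
```

Request:
{"name": "send_rows", "arguments": {
  "dr": [
    [0, 0, 0],
    [0, 0, 0],
    [0, 0, 0],
    [0, 0, 0],
    [0, 0, 0],
    [0, 0, 0],
    [0, 0, 0],
    [0, 0, 0]
  ],
  "xyz": [
    [-0.7, -0.1, 0.1],
    [-1.4, -0.1, 0.1],
    [-2.2, -0.1, 0.1],
    [-3, -0.1, 0.1],
    [-3.8, -0.1, 0.1],
    [-4.6, -0.1, 0.1],
    [-5.4, -0.1, 0.1],
    [-6, -0.1, 0.1]
  ],
  "jaw": [0, 0, 0, 0, 0, 0, 0, 0]
}}

```text
time_s: 19.0
eef_pos: [0.5587, -0.0029, 0.2526]
eef_rot: [-0.379, 0.043, 0.924, 0.018]
wrist_force: [-0.5, 0.7, -0.9]
opening: 0.144
grasp_force: 58.6
```

```bash
python3 -c "
from h import *
ctrl.camera('side');st();rodgo(0)"
```

```text
t 19.05 p [ 0.559 -0.003  0.252] q [-0.184  0.676  1.103 -0.074  2.139 -1.675] F [-1.154  0.327 -0.422] op 0.152 g 58.6023885011673
[[-0.708  0.094 -0.7  ]
 [ 0.066  0.996  0.066]
 [ 0.703  0.    -0.711]]
tcp [ 0.594 -0.006  0.217] dr [-0.     0.01   0.006] xyz [-5.027  0.027 -0.009]
rod now [ 0.705 -0.066 -0.706] target [ 0.704 -0.067 -0.707] tip [ 0.664 -0.013  0.146]
```

No contact so far. I'll go on to about 5 mm short of home, slowly.

Request:
{"name": "send_rows", "arguments": {
  "dr": [
    [0, 0, 0],
    [0, 0, 0],
    [0, 0, 0],
    [0, 0, 0],
    [0, 0, 0],
    [0, 0, 0],
    [0, 0, 0],
    [0, 0, 0]
  ],
  "xyz": [
    [-0.7, 0, 0],
    [-1.4, 0, 0],
    [-2.1, 0, 0],
    [-2.8, 0, 0],
    [-3.4, 0, 0],
    [-3.9, 0, 0],
    [-4.3, 0, 0],
    [-4.5, 0, 0]
  ],
  "jaw": [0, 0, 0, 0, 0, 0, 0, 0]
}}

```text
time_s: 20.05
eef_pos: [0.5904, -0.0059, 0.2212]
eef_rot: [-0.379, 0.043, 0.924, 0.018]
wrist_force: [0.7, 0.3, -0.6]
opening: 0.151
grasp_force: 58.6
```

```bash
python3 -c "
from h import *
ctrl.camera('side');st();rodgo(0)"
```

```text
t 20.1 p [ 0.59  -0.006  0.221] q [-0.18   0.776  1.007 -0.071  2.135 -1.671] F [-0.238  0.368 -1.585] op 0.149 g 58.603933453559875
[[-0.709  0.094 -0.699]
 [ 0.066  0.996  0.066]
 [ 0.703  0.    -0.712]]
tcp [ 0.594 -0.006  0.217] dr [-0.001  0.014  0.006] xyz [-0.598  0.023  0.025]
rod now [ 0.705 -0.066 -0.706] target [ 0.704 -0.067 -0.707] tip [ 0.696 -0.016  0.115]
```

Request:
{"name": "send_rows", "arguments": {
  "dr": [
    [0, 0, 0],
    [0, 0, 0],
    [0, 0, 0],
    [0, 0, 0],
    [0, 0, 0],
    [0, 0, 0],
    [0, 0, 0],
    [0, 0, 0]
  ],
  "xyz": [
    [-0.1, 0, 0],
    [-0.2, 0, 0],
    [-0.3, 0, 0],
    [-0.4, 0, 0],
    [-0.4, 0, 0],
    [-0.5, 0, 0],
    [-0.5, 0, 0],
    [-0.5, 0, 0]
  ],
  "jaw": [0, 0, 0, 0, 0, 0, 0, 0]
}}

```text
time_s: 21.1
eef_pos: [0.5937, -0.0062, 0.2181]
eef_rot: [-0.379, 0.043, 0.924, 0.018]
wrist_force: [-1.4, 0.3, 1.4]
opening: 0.148
grasp_force: 58.6
```

```bash
python3 -c "
from h import *
st();o,p,r=obs();print('tool F',r.inv().apply(o['wrist_force']));rodgo(0)"
```

```text
t 21.1 p [ 0.594 -0.006  0.218] q [-0.179  0.786  0.996 -0.071  2.136 -1.67 ] F [-1.425  0.34   1.444] op 0.148 g 58.645543456077576
[[-0.709  0.094 -0.699]
 [ 0.066  0.996  0.066]
 [ 0.703  0.    -0.712]]
tool F [ 2.046  0.206 -0.009]
tcp [ 0.594 -0.006  0.217] dr [-0.001  0.014  0.006] xyz [-0.145  0.022  0.047]
rod now [ 0.705 -0.066 -0.706] target [ 0.704 -0.067 -0.707] tip [ 0.7   -0.016  0.112]
```

Request:
{"name": "send_rows", "arguments": {
  "dr": [
    [0, 0, 0],
    [0, 0, 0],
    [0, 0, 0],
    [0, 0, 0],
    [0, 0, 0],
    [0, 0, 0],
    [0, 0, 0],
    [0, 0, 0]
  ],
  "xyz": [
    [-0.05, 0, 0],
    [-0.1, 0, 0],
    [-0.15, 0, 0],
    [-0.2, 0, 0],
    [-0.2, 0, 0],
    [-0.2, 0, 0],
    [-0.2, 0, 0],
    [-0.2, 0, 0]
  ],
  "jaw": [0, 0, 0, 0, 0, 0, 0, 0]
}}

```text
time_s: 22.1
eef_pos: [0.5941, -0.0061, 0.2182]
eef_rot: [-0.381, 0.043, 0.923, 0.018]
wrist_force: [-8.6, 0.2, 8.2]
opening: 0.147
grasp_force: 58.7
```

```bash
python3 -c "
from h import *
st();o,p,r=obs();print('tool F',r.inv().apply(o['wrist_force']));rodgo(0)"
```

```text
t 22.1 p [ 0.594 -0.006  0.218] q [-0.179  0.79   0.992 -0.071  2.14  -1.67 ] F [-8.605  0.185  8.158] op 0.147 g 58.6731880903244
[[-0.706  0.094 -0.702]
 [ 0.066  0.996  0.066]
 [ 0.705  0.    -0.709]]
tool F [11.839 -0.621  0.27 ]
tcp [ 0.594 -0.006  0.217] dr [-0.002 -0.023  0.003] xyz [-0.129  0.011  0.079]
rod now [ 0.702 -0.066 -0.709] target [ 0.704 -0.067 -0.707] tip [ 0.699 -0.016  0.112]
```

The collar is seated: 12 N axial, position within 1.5 mm of the prediction, no side load. Now I draw it out along the axis.

Request:
{"name": "send_rows", "arguments": {
  "dr": [
    [0, 0, 0],
    [0, 0, 0],
    [0, 0, 0],
    [0, 0, 0],
    [0, 0, 0],
    [0, 0, 0],
    [0, 0, 0],
    [0, 0, 0]
  ],
  "xyz": [
    [0.2, 0, 0],
    [1, 0, 0],
    [2.5, 0, 0],
    [4.5, 0, 0],
    [6.5, 0, 0],
    [8.5, 0, 0],
    [10.5, 0, 0],
    [12.5, 0, 0]
  ],
  "jaw": [0, 0, 0, 0, 0, 0, 0, 0]
}}

```text
time_s: 23.1
eef_pos: [0.5058, 0.002, 0.3054]
eef_rot: [-0.379, 0.043, 0.924, 0.018]
wrist_force: [-0.8, -0.9, -2.1]
opening: 0.147
grasp_force: 58.6
```

```bash
python3 -c "
from h import *
ctrl.camera('side');st()
go([.48,-.10,.33],-UP,Y)"
```

```text
t 23.15 p [0.505 0.002 0.308] q [-0.19   0.509  1.239 -0.082  2.166 -1.686] F [2.366 0.275 0.824] op 0.151 g 58.61269533634186
[[-0.711  0.093 -0.697]
 [ 0.067  0.996  0.065]
 [ 0.7   -0.    -0.714]]
dr [-0.003 -7.409  0.007] xyz [  2.687 -10.412  -0.506]
```

Request:
{"name": "send_rows", "arguments": {
  "dr": [
    [0, 0, 0],
    [0, -1, 0],
    [0, -2.2, 0],
    [0, -3.5, 0],
    [0, -4.8, 0],
    [0, -6.1, 0],
    [0, -7.4, 0],
    [0, -7.4, 0]
  ],
  "xyz": [
    [1.5, 0, 0],
    [2.7, -1, -0.5],
    [2.7, -3, -0.5],
    [2.7, -5, -0.5],
    [2.7, -7, -0.5],
    [2.7, -9, -0.5],
    [2.7, -10.4, -0.5],
    [2.7, -10.4, -0.5]
  ],
  "jaw": [0, 0, 0, 0, 0, 0, 0, 0]
}}

```text
time_s: 24.15
eef_pos: [0.4797, -0.1005, 0.3275]
eef_rot: [-0.002, 0.048, 0.999, 0.0]
wrist_force: [0.4, 0.4, -0.9]
opening: 0.149
grasp_force: 58.6
```

Request:
{"name": "send_rows", "arguments": {
  "dr": [
    [0, 0, 0],
    [0, 0, 0],
    [0, 0, 0],
    [0, 0, 0],
    [0, 0, 0],
    [0, 0, 0],
    [0, 0, 0],
    [0, 0, 0]
  ],
  "xyz": [
    [0, 0, 0],
    [0, 0, 0],
    [0, 0, 0],
    [0, 0, 0],
    [0, 0, 0],
    [0, 0, 0],
    [0, 0, 0],
    [0, 0, 0]
  ],
  "jaw": [0, 0, 0, 0, 0, 0, 0, 0]
}}

```text
time_s: 25.15
eef_pos: [0.4812, -0.1002, 0.3268]
eef_rot: [-0.002, 0.047, 0.999, 0.0]
wrist_force: [-0.1, -0.6, -0.2]
opening: 0.149
grasp_force: 58.6
```

```bash
python3 -c "
from h import *
im=ctrl.camera('side');st();o,p,r=obs()
print('pred',[proj('side',p+r.apply([-s,0,0])) for s in(.07,.09,.11,.13,.15)])
im=cv2.cvtColor(im,cv2.COLOR_RGB2HSV).astype(int)
a=proj('side',p+r.apply([-.11,0,0])).astype(int);print(a)
for y in range(a[1]-14,a[1]+14):
    print(y,''.join('Y' if 18<h<33 and s>180 and v>110 else '#' if s<45 and v>110 else ('+' if s<75 and v>40 else '.') for h,s,v in im[y,a[0]-25:a[0]+30]))
for y in range(299,323):
    print(y,''.join('R' if (h<6 or h>174) and s>150 and v>50 else '#' if s<45 and v>105 else '.' for h,s,v in im[y,290:322]))
"
```

```text
t 25.2 p [ 0.481 -0.1    0.327] q [-0.447 -0.064  1.711 -0.001  1.499 -1.924] F [-0.099 -0.796 -0.176] op 0.148 g 58.60946238040924
[[-0.996  0.094 -0.004]
 [ 0.094  0.996  0.001]
 [ 0.004  0.    -1.   ]]
pred [array([365.908, 111.966]), array([357.566, 110.053]), array([349.298, 108.157]), array([341.101, 106.277]), array([332.975, 104.413])]
[349 108]
94 .......................................................
95 .......................................................
96 .......................................................
97 .......................................................
98 .......................................................
99 .......................................................
100 .......................................................
101 .......................................................
102 .......................................................
103 ..........+++..........................................
104 .........+####+++......................................
105 .........+########+++..................................
106 ..........+############+++
[... 1117 characters left out ...]
4 .............####...............
305 ..............###...............
306 ................................
307 ................................
308 .........RRRRRRRRRRRRRRRR.......
309 .......RRRRRRRRRRRRRRRRRR.......
310 .......RRRRRRRRRRRRRRRRRR.......
311 .......RRRRRRRRRRRRRRRRRR.......
312 .......RRRRRRRRRRRRRRRRRR.......
313 .......RRRRRR....RRRRRRR........
314 .......RRRRRR.....RRRRRR........
315 ........RRRRR.....RRRRRR........
316 ........RRRRR.....RRRRRR........
317 ........RRRRR.....RRRRRR........
318 ........RRRRR.....RRRRRR........
319 ........RRRRR.....RRRRRR........
320 .........RRRR.....RRRR..........
321 ................................
322 ................................
```

The rod is level and still, the stopper hangs unchanged, and the seating was confirmed. I'm handing in.

```bash
python3 -c "
from bench import ctrl
print(ctrl.hand_in())"
```

```text
the job is handed in; nothing more can be done
None
```

The job is handed in, though the hand-in returned no verdict: the stopper hangs on the middle hook, the rod was seated (12 N axial push, collar about 1.5 mm from the predicted home position) and drawn out, and the arm holds it still and level, scale up, about 33 cm above the ledge.

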